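Stow a tin and a cufflink box in the cigar box's secret push-to-open drawer

TASK

One of the two matching panels in the front of the cigar box's base is a secret push-to-open drawer, the other a dummy: feel which one gives when pressed, and let the drawer spring out. Put the flat tin and the cufflink box away in it, both flat on its floor and right way up, and push it shut so that it catches and stays shut. Leave the box's lid closed and everything else on the dresser where it is.

Things in the scene. Friction and masses are not known exactly. Their poses are not given: they have to be found in the camera images.
- cigar_box: Wooden cigar box with hinged lid, fixed: 180 deep (x) x 280 wide (y) x 68 mm high. Origin: centre of its underside; x points from front to back (front towards the robot), y to its left, z up. Its lower 40 mm is a base with two look-alike panels in front; above it the box steps back, its front 20 mm behind their faces. One panel is the front of the hidden drawer, the other a fixed dummy.
- left_panel (a point): Centre of the outer face of the left (+y) panel when flush; axes as the cigar box, so 100 mm before, 66 mm left of and 19 mm above its origin. Panel 126 wide, 12 mm thick, 3 to 35 mm above the dresser. The point is fixed to the box. Which panel is the drawer differs from time to time and cannot be seen: the drawer's front gives when pressed, the dummy does not.
- right_panel (a point): The same for the right (-y) panel, of the same size and look.
- drawer (a joint): How far the hidden drawer stands out along the box's -x, in m: 0 shut and held by its catch, 0.105 fully out, -0.007 pressed in to its hard stop. It does not tell the side. Press the front in to the stop (about 3 N; it trips beyond 5 mm) and let go: a spring drives the drawer out to about 0.05, where it stays, free to be drawn on by hand (drag 1 to 2 N).
- base_front (a point): Point midway between the two panels' centres, fixed to the box. To shut the drawer, push its front in past 0 until it meets the hard stop again (about 3 N against the spring) and let go: it settles at 0 and is held. Pushed in less far than 5 mm beyond flush, it springs out again to about 0.05.
- bay_mouth (a point): Top edge of the drawer openings, 37 mm up, mid-width, 10 mm behind the panel faces. The drawer, from its front's outer face (moves with it): front 12 mm thick, top at z = 35 mm; inside 100 mm long (12 to 112 mm behind the face), 112 wide, centred on the panel; floor at z = 6 mm; sides and back 4 mm thick, only up to z = 18 mm. Nothing in it may reach above z = 36 mm, or it jams.
- tin: Flat pocket tin, bare metal, hinged lid shut: 88 (x) x 50 (y) x 22 mm, 0.11 kg or so, lying flat, loose. Origin: centre of its underside; z up.
- cufflink_box: Square dark cufflink box, lid shut: 46 x 46 x 28 mm, 0.07 kg or so, standing on its base, loose. Origin: centre of its underside; z up.
- lid (a joint): The cigar box's lid: 0 rad shut, grows as it lifts about the back edge; it lies loose by its own weight and is not part of the job.
- coin_sorter: Bystander: chrome coin sorter, 65 x 150 x 103 mm, five upright tubes, loose. Origin: centre of its underside.
- key_dish: Bystander: round ceramic ashtray 124 mm wide, 30 high, keys in it, loose. Origin: centre of its underside.
- wallet_tray: Bystander: black plastic tray 96 x 200 x 22 mm, loose. Origin: centre of its underside.
- glass_dome: Bystander: glass paperweight, 80 mm across, 43 high, loose. Origin: centre of its underside.
- cologne: Bystander: scent bottle, 32 x 55 mm, 111 high, loose. Origin: centre of its underside.
- glasses_case: Bystander: rounded spectacles case 62 x 160 x 40 mm, loose. Origin: centre of its underside.
- watch_stand: Bystander: watch on a padded stand, 70 mm square foot, 105 high, loose. Origin: centre of its underside.
- hairbrush: Bystander: wooden paddle hairbrush 215 mm long, lying bristles up, 29 high, loose. Origin: on its underside, near the middle, where handle meets paddle.
Not all that is in view belongs to the job. Several things look just like the cufflink_box: the one meant starts nearest to the robot's base.

How it is judged:
By the outcome, as a careful person would: the job done as asked, in the order asked, and still so for the second after the job is handed in, with the robot touching nothing.
It also fails if it takes over 72 s, if anything falls off the work surface, if the arm or the gripper's body presses on something with over 40 N, if the wrist force passes 120 N, or if a joint passes its speed limit or range.

ROBOT

A 7-joint arm with a two-finger parallel gripper is mounted at the origin on the work surface. World frame = base frame: x ahead of the robot, y to its left, z up, the work surface at z = 0. Lengths are in m, angles in rad, forces in N, time in s.
With the tool pointing down it reaches from about 0.4 to 0.85 m from the base axis. Payload 6.9 kg.
Tool frame: the origin (TCP) lies midway between the tips of the shut fingers; the grasp point (between the pads) lies 19 mm behind it (grip_point_offset is the distance from the TCP to the grasp point, in m); z points along the fingers, y is the line along which they close (so a half turn about z gives the same grasp; the last joint's range is limited). The gripper opens to 85 mm and grips with 20 to 120 N. Pads are 22 mm wide; open, the fingers measure 114 mm over their backs; the gripper's body (76 mm by 85 mm) begins 54 mm behind the grasp point. The pads swing forward as they close: fully open they stand 13 mm farther back than shut.
Start: joints at [1.292, 0.507, -0.238, 1.5, 0.126, 1.149, -0.155], TCP at [0.234, -0.58, 0.231] pointing down, gripper open.
Joint ranges: [-3.08, 3.08], [-0.24, 2.05], [-1.43, 1.35], [0, 2.5], [-1.52, 4.66], [0.17, 1.96], [-2.89, 2.89]. Speed limits (rad/s): [2.39, 2.39, 3.14, 3.14, 3.14, 3.14, 3.14].

INTERFACE

Orientations are given as a 3x3 rotation matrix whose columns are the frame's x, y, z axes.
In Python, from rig import * gives the robot as it stands. Calls block until the motion is done:
- reach(position, orientation): joint-space move of the TCP to a pose.
- move_straight(position, rotation=None, feed=0.15, stop_force=None): straight line of the TCP; rotation=None keeps the orientation; feed is the mean speed in m/s. With stop_force (N) it stops when the force on the tool has changed by that much, and returns True; else False.
- set_joints(angles): joint-space move.
- release() and close(): open the fingers fully, or close them until they stop; the grip force is fixed at half the most.
- dwell(seconds).
- solve_ik(position, orientation): joint angles nearest the present ones, or None.
- snapshot(name): name is "scene" or "top"; returns the picture (480x640x3 uint8, blue, green, red); there is no depth.
- camera_info(name): a dict with "intrinsics" (3x3 intrinsics, pixels), "rvec" (rotation vector, rad) and "tvec" (3), from world to camera coordinates, as OpenCV has them. Camera axes: x right, y down, z forward; pixel columns grow to the right and rows downward; lengths in m; the calibration is good to about 2 mm. A picture is of the moment at which its call begins. camera_info takes no time and is no camera call.
A pose or a line that the arm cannot do raises Unreachable and nothing moves.
- close_job(): hands the job in; it is judged then, once.
Readings, each from a call of its own:
- read_t(): time.
- read_q(): joint angles.
- read_joint_velocities(): joint speeds.
- read_joint_efforts(): joint torques, N m.
- read_tcp_pos(): TCP position.
- read_tool_rot(): TCP orientation.
- read_wrist_force(): force on the tool from outside, world axes, zero at the start.
- read_moment(): the same for the moment, N m.
- read_gripper_width(): finger opening in m.
- read_grasp_force(): force on a finger pad.
Only numpy, scipy, OpenCV 4.12 (cv2) and the standard library are available. Lean on these libraries where they do the work, as an engineer would, in place of code of your own. Each camera call takes 0.05 s, during which the arm holds its last target. There are 200 camera calls.

## Working session

There is one attempt and no reset: what is moved stays moved. The work goes in short steps, each a Python script; the robot and the scene stay as the last script left them, time stands still between calls to the robot, and variables do not carry over. Pictures are saved under pics/ and viewed, at most 13 in all, crops included, and the job is handed in when it is done.

```bash
mkdir -p pics; ls; python3 - <<'E'
from rig import *
import cv2
for n in("scene","top"):
    cv2.imwrite(f"pics/{n}0.png",snapshot(n)); c=camera_info(n); print(n,c)
print(read_t(),read_tcp_pos(),read_tool_rot())
E
```

```text
pics
scene {'intrinsics': array([[460.26672904,   0.        , 318.03003063],
       [  0.        , 460.26672904, 235.60277047],
       [  0.        ,   0.        ,   1.        ]]), 'rvec': array([ 1.35210071,  2.05210867, -0.96751094]), 'tvec': array([ 0.23461989, -0.26849128,  1.49771839])}
top {'intrinsics': array([[516.63396646,   0.        , 319.71366006],
       [  0.        , 516.63396646, 243.92139616],
       [  0.        ,   0.        ,   1.        ]]), 'rvec': array([ 2.16029877, -2.09835896,  0.20354114]), 'tvec': array([-0.03169945,  0.55816403,  1.30960221])}
0.1 [ 0.23377469 -0.57913141  0.23051366] [[ 9.27272362e-01  3.74386926e-01 -6.29551717e-04]
 [ 3.74387455e-01 -9.27271106e-01  1.52618885e-03]
 [-1.23799634e-05 -1.65088901e-03 -9.99998637e-01]]
```

View pics/scene0.png

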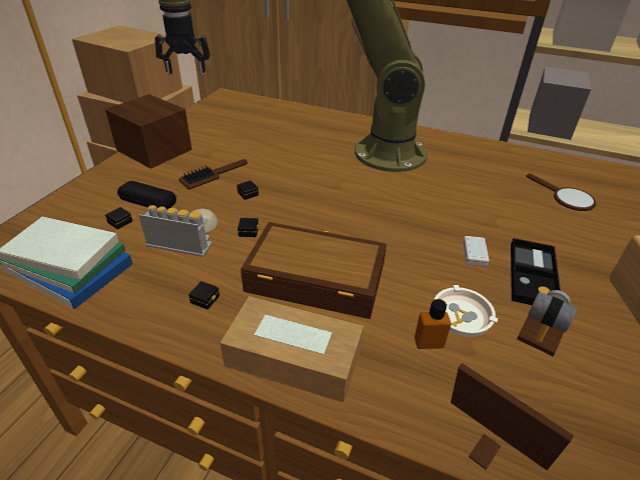

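View pics/top0.png

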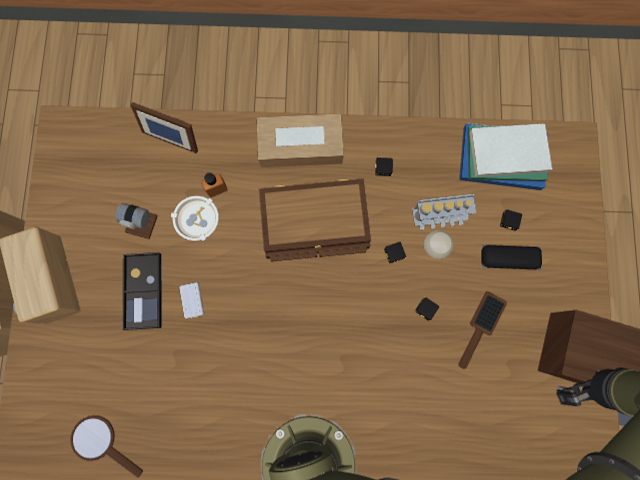

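Top view: box about (316,218), tin (191,300), nearest cufflink box (427,308). Zooming to get accurate corners.

```bash
cat > h.py <<'E'
import numpy as np, cv2
from rig import *
def ray(n,uv,z):
    c=camera_info(n); R,_=cv2.Rodrigues(np.array(c["rvec"])); t=np.array(c["tvec"]).ravel()
    p=cv2.undistortPoints(np.array(uv,float).reshape(-1,1,2),c["intrinsics"],None).reshape(-1,2)
    o=-R.T@t; d=np.c_[p,np.ones(len(p))]@R
    return o+d*((z-o[2])/d[:,2])[:,None]
def proj(n,P):
    c=camera_info(n); return cv2.projectPoints(np.array(P,float).reshape(-1,3),np.array(c["rvec"]),np.array(c["tvec"]),c["intrinsics"],None)[0].reshape(-1,2)
def down(yaw): # tool y axis (closing) at angle yaw in world xy, z down
    c,s=np.cos(yaw),np.sin(yaw); y=np.array([c,s,0]); z=np.array([0,0,-1.]); return np.c_[np.cross(y,z),y,z]
def crop(n,u0,v0,w,h,k,name,im=None):
    im=snapshot(n) if im is None else im
    cv2.imwrite(f"pics/{name}.png",cv2.resize(im[v0:v0+h,u0:u0+w],None,fx=k,fy=k,interpolation=cv2.INTER_CUBIC))
E
python3 - <<'E'
from h import *
im=snapshot("top")
a=im[170:330,170:450]
b=cv2.resize(a[:100,80:210],None,fx=6,fy=6,interpolation=cv2.INTER_CUBIC)  # origin 250,170
cv2.imwrite("pics/box.png",b)
t=cv2.resize(im[270:335,165:225],None,fx=6,fy=6,interpolation=cv2.INTER_CUBIC) #165,270
c=cv2.resize(im[280:345,395:465],None,fx=6,fy=6,interpolation=cv2.INTER_CUBIC)
cv2.imwrite("pics/tc.png",np.hstack([t,c]))
g=im.astype(int)
def blob(m,u0,v0,z,nm):
    n,l,s,c=cv2.connectedComponentsWithStats(m.astype(np.uint8))
    k=1+s[1:,4].argmax(); r=cv2.minAreaRect(np.argwhere(l==k)[:,::-1].astype(np.float32))
    bp=cv2.boxPoints(r)+[u0,v0]; P=ray("top",bp,z); print(nm,bp.round(1).tolist(),P.round(4).tolist(),P.mean(0),[np.linalg.norm(P[i]-P[i+1]) for i in(0,1)])
blob(g[275:330,170:220].min(2)>120,170,275,.022,"tin")
blob(g[290:330,405:450].max(2)<55,405,290,.028,"cuff")
E
```

```text
tin [[178.6, 284.7], [197.4, 281.6], [203.1, 315.6], [184.3, 318.8]] [[0.4433, 0.3543, 0.022], [0.4531, 0.3053, 0.022], [0.3642, 0.2842, 0.022], [0.3547, 0.3326, 0.022]] [0.4038042  0.31911066 0.022     ] [np.float64(0.04998012258440968), np.float64(0.0913512222406385)]
cuff [[414.4, 310.9], [424.1, 296.4], [438.8, 306.2], [429.2, 320.8]] [[0.392, -0.2687, 0.028], [0.4308, -0.2945, 0.028], [0.4061, -0.3332, 0.028], [0.3676, -0.3073, 0.028]] [ 0.39913101 -0.30094242  0.028     ] [np.float64(0.04660140768909682), np.float64(0.045885624975470204)]
```

View pics/box.png

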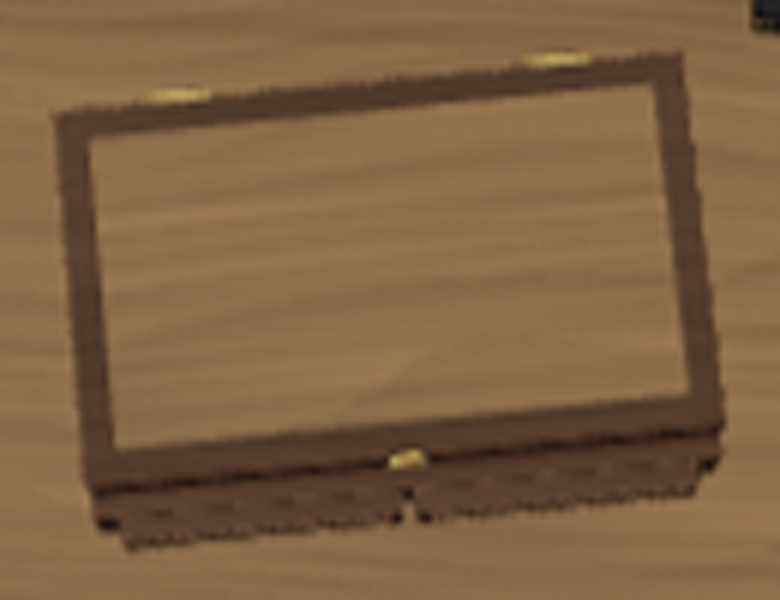

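View pics/tc.png

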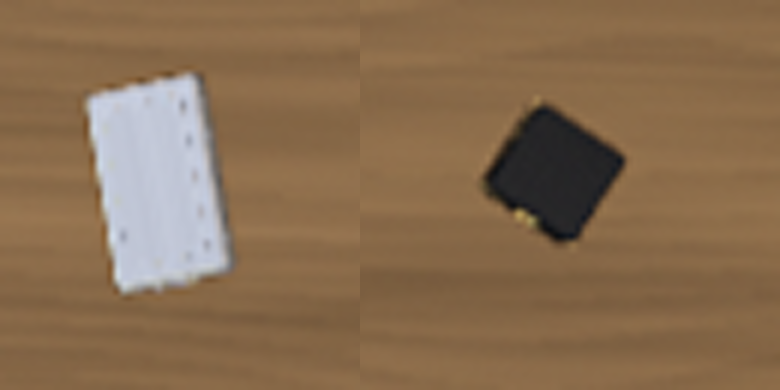

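Zooms: lid corners at crop pixels (57,117),(683,53),(723,425),(95,487), panel fronts' lower-left (128,548). Tin is 50x91 and cufflink box is 46x46 by measurement, which matches the sizes given. Next, fit the box pose.

```bash
cat >> h.py <<'E'
E
python3 - <<'E'
from h import *
from scipy.optimize import least_squares
uv=np.array([(57,117),(683,53),(723,425),(95,487),(128,545),(697,491)])/6+[250,170]-0.4
L=np.array([(.09,.14,.068),(.09,-.14,.068),(-.08,-.14,.068),(-.08,.14,.068),(-.1,.129,.035),(-.1,-.129,.035)])
def W(p,L): 
    c,s=np.cos(p[2]),np.sin(p[2]); return np.c_[p[0]+c*L[:,0]-s*L[:,1],p[1]+s*L[:,0]+c*L[:,1],L[:,2]]
r=least_squares(lambda p:(proj("top",W(p,L))-uv).ravel(),[.65,0,0]); print(r.x,(r.fun.reshape(-1,2)).round(2).tolist())
# panel points, tin, cuff yaw, and reachability
p=r.x
yaw=p[2]+np.pi/2
for nm,P in dict(L=(-.12,.066,.012),R=(-.12,-.066,.012),Lout=(-.26,.066,.012),Rout=(-.26,-.066,.012)).items():
    w=W(p,np.array([P]))[0]
    for k in(0,1): print(nm,w.round(3),k,(lambda q:None if q is None else np.round(q,2))(solve_ik(w,down(yaw+k*np.pi))))
im=snapshot("scene")
for q in proj("scene",W(p,L)): cv2.circle(im,tuple(int(v) for v in q.round()),2,(0,0,255),-1)
for q in proj("scene",[(.4038,.3191,.022),(.3991,-.3009,.028)]): cv2.circle(im,tuple(int(v) for v in q.round()),2,(0,0,255),-1)
crop("",220,170,290,160,2.7,"chk",im)
E
```

```text
[ 6.29211704e-01 -3.57739233e-04  1.30935888e-01] [[-0.3, -0.6], [0.2, -0.01], [1.23, 0.32], [-1.29, 0.67], [-0.83, 0.08], [1.01, -0.6]]
L [0.502 0.049 0.012] 0 [ 0.39  0.76 -0.86  2.06  0.88  0.74  0.66]
L [0.502 0.049 0.012] 1 [ 0.02  0.63 -0.26  2.06  0.32  0.49 -1.91]
R [ 0.519 -0.081  0.012] 0 [ 0.62  0.77 -0.82  2.01  0.84  0.75  0.98]
R [ 0.519 -0.081  0.012] 1 [ 0.24  0.64 -0.2   2.01  0.24  0.51 -1.57]
Lout [0.363 0.031 0.012] 0 [ 0.16  0.55 -0.46  2.42  0.81  0.32  0.68]
Lout [0.363 0.031 0.012] 1 [-0.03  0.52 -0.18  2.42  0.41  0.23 -2.03]
Rout [ 0.38  -0.1    0.012] 0 [ 0.56  0.58 -0.53  2.34  0.79  0.4   1.05]
Rout [ 0.38  -0.1    0.012] 1 [ 0.29  0.54 -0.13  2.35  0.25  0.27 -1.51]
```

View pics/chk.png

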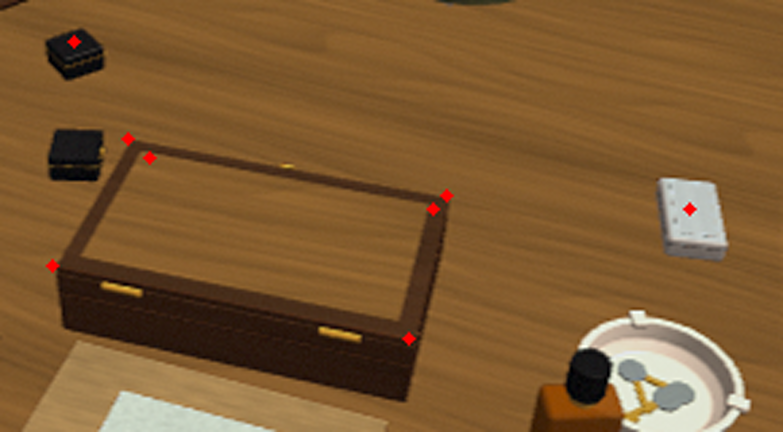

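```bash
cat >> h.py <<'E'
BOX=[.6292,-.0004,.1309]
def W(P,p=BOX):
    c,s=np.cos(p[2]),np.sin(p[2]); return np.array([p[0]+c*P[0]-s*P[1],p[1]+s*P[0]+c*P[1],P[2]])
def B(w,p=BOX):
    c,s=np.cos(p[2]),np.sin(p[2]); d=np.array(w)-[p[0],p[1],0]; return np.array([c*d[0]+s*d[1],-s*d[0]+c*d[1],w[2]])
RB=down(BOX[2]-np.pi/2)   # tool y along box -y ; (half turn of the +y version)
def st(m=""): print(m,"t",round(read_t(),2),"box",B(read_tcp_pos()).round(4),"F",np.round(read_wrist_force(),1),"w",round(read_gripper_width(),4))
E
python3 - <<'E'
from h import *
close()
reach(W((-.15,.066,.12)),RB); st()
move_straight(W((-.15,.066,.012)),feed=.2); st()
print(move_straight(W((-.095,.066,.012)),feed=.03,stop_force=8)); st("press")
move_straight(W((-.19,.066,.012)),feed=.25); st("back")
crop("top",240,160,150,120,4,"p1")
E
```

```text
t 3.38 box [-0.1498  0.0652  0.12  ] F [0.3 0.2 0.7] w 0.0003
 t 4.07 box [-0.1497  0.0659  0.0124] F [-0.5 -0.6  0.5] w -0.0001
True
press t 5.34 box [-0.1097  0.0659  0.0114] F [ 0.9 -0.5 -0.5] w -0.0002
back t 5.81 box [-0.1902  0.066   0.0122] F [ 0.6  0.  -0. ] w -0.0003
```

View pics/p1.png

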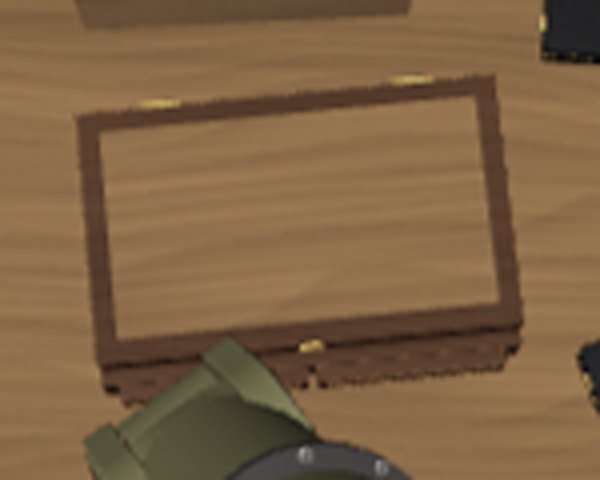

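Left panel corner at (125,400) still flush, so it hasn't sprung out. The arm hides part of it. Now press the right panel.

```bash
python3 - <<'E'
from h import *
move_straight(W((-.15,-.066,.012)),feed=.2)
print(move_straight(W((-.095,-.066,.012)),feed=.03,stop_force=8)); st("press")
move_straight(W((-.21,-.066,.012)),feed=.25); st("back")
move_straight(W((-.21,-.066,.15)),feed=.3)
reach(W((-.2,-.24,.2)),RB)
crop("top",240,160,150,140,4,"p2")
E
```

```text
True
press t 8.15 box [-0.1035 -0.066   0.0114] F [-1.   0.   1.6] w -0.0001
back t 8.72 box [-0.2093 -0.0661  0.0123] F [0.2 0.5 0.6] w 0.0001
```

View pics/p2.png

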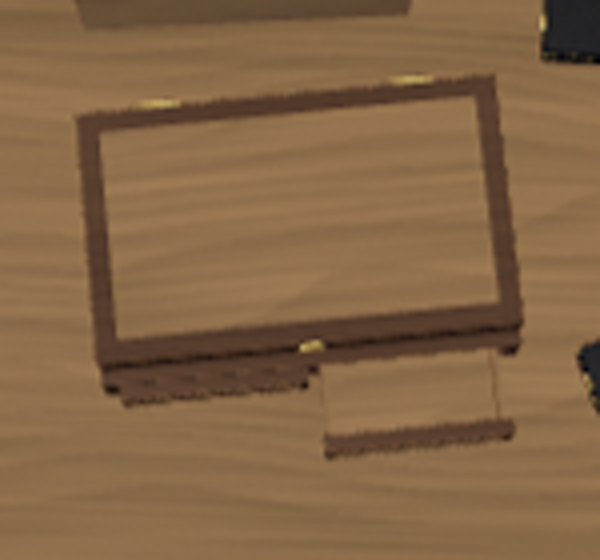

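Right panel is the drawer: it has sprung out, front edge at (330,445)–(510,430). Now draw it fully out from inside.

```bash
python3 - <<'E'
from h import *
reach(W((-.114,-.066,.12)),RB)
print(move_straight(W((-.114,-.066,.018)),feed=.15,stop_force=6)); st("in")
print(move_straight(W((-.192,-.066,.018)),feed=.05,stop_force=8)); st("pulled")
x=B(read_tcp_pos())[0]
move_straight(W((x+.004,-.066,.018)),feed=.05)
move_straight(W((x+.004,-.066,.13)),feed=.25)
release()
# next: hover above the cufflink box, outside view of the drawer
c=np.array([.3991,-.3009]); reach([c[0],c[1],.15],down(BOX[2]-np.pi/2)); st()
im=snapshot("top"); crop("",240,160,150,140,4,"p3",im)
E
```

```text
False
in t 11.82 box [-0.1136 -0.0666  0.0187] F [-0.8  0.8  0.2] w 0.0001
True
pulled t 13.04 box [-0.1805 -0.0659  0.0182] F [2.  0.7 0.9] w 0.0003
 t 15.57 box [-0.2665 -0.2666  0.1501] F [-0.7  0.3  0.1] w 0.0857
```

View pics/p3.png

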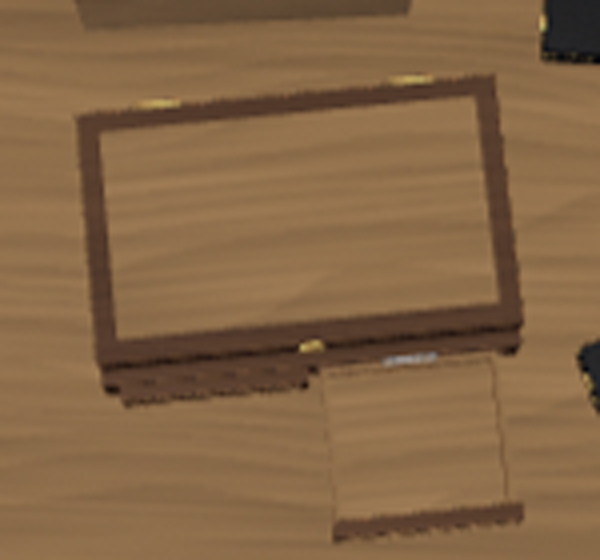

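Drawer fully out: front edge about (333,540)–(523,520). Check its coordinates against the box model.

```bash
python3 - <<'E'
from h import *
f=lambda a:np.array(a)/4+[240,160]-.4
for p in ray("top",f([(333,540),(523,520),(333,522),(522,503)]),.035): print(B(p).round(4))
for p in ray("top",f([(322,372),(337,518),(493,357),(508,502)]),.018): print(B(p).round(4))
# refine tin/cuff in scene view
g=snapshot("scene").astype(int)
def blob(m,u0,v0,nm):
    n,l,s,c=cv2.connectedComponentsWithStats(m.astype(np.uint8)); k=1+s[1:,4].argmax(); print(nm,s[k]+[u0,v0,0,0,0],c[k]+[u0,v0])
blob(g[225:275,455:500].min(2)>165,455,225,"tin top"); print(proj("scene",[(.4038,.3191,.022),(.3991,-.3009,.028),(.3991,-.3009,0.014)]))
blob(g[175:205,230:265].max(2)<60,230,175,"cuff")
E
```

```text
[-0.2038 -0.0005  0.035 ]
[-0.2035 -0.126   0.035 ]
[-0.1921 -0.0018  0.035 ]
[-0.1923 -0.1267  0.035 ]
[-0.0894 -0.0053  0.018 ]
[-0.1882 -0.0051  0.018 ]
[-0.0908 -0.1211  0.018 ]
[-0.1891 -0.1195  0.018 ]
tin top [465 236  24  25 435] [476.32873563 247.91724138]
[[474.5939881  246.7462084 ]
 [247.36557167 185.35478878]
 [247.74248585 189.60362961]]
cuff [237 181  21  19 275] [247.27272727 189.56727273]
```

Geometry agrees (drawer centre y ≈ -0.064 box frame). Cufflink box first.

```bash
python3 - <<'E'
from h import *
c=[.3991,-.3009]; R=down(np.radians(-123.6))
reach([*c,.10],R); st()
move_straight([*c,.009],feed=.15); close(); st("grip")
z=read_tcp_pos()[2]
move_straight([*c,.12],feed=.25); st("lift"); print(read_grasp_force())
T=(-.164,-.093)
reach(W((*T,.12)),RB)
print(move_straight(W((*T,z+.0075)),feed=.12,stop_force=8)); st("down")
release(); st()
move_straight(W((*T,.13)),feed=.25)
t=[.4048+.018*np.cos(.226),.3191+.018*np.sin(.226)]
reach([*t,.12],down(np.radians(-77.3))); st()
im=snapshot("top"); sc=snapshot("scene")
a=cv2.resize(im[230:300,300:380],None,fx=5,fy=5,interpolation=cv2.INTER_CUBIC); b=cv2.resize(sc[210:280,225:305],None,fx=5,fy=5,interpolation=cv2.INTER_CUBIC)
cv2.imwrite("pics/p4.png",np.hstack([a,b]))
E
```

```text
t 16.32 box [-0.2664 -0.267   0.1002] F [-0.7 -0.1  0.5] w 0.0852
grip t 17.54 box [-0.2671 -0.2683  0.01  ] F [-0.4  0.2  8.2] w 0.0447
lift t 18.13 box [-0.2676 -0.268   0.1202] F [ 1.   1.3 -0.6] w 0.045
61.18146300315857
False
down t 19.96 box [-0.1637 -0.0932  0.018 ] F [-0.   0.7 -1.4] w 0.0446
 t 20.44 box [-0.1639 -0.093   0.0177] F [-0.9 -0.2 -1.2] w 0.0858
 t 22.66 box [-0.1623  0.3462  0.1197] F [-1.5  0.2 -0.3] w 0.0854
```

View pics/p4.png

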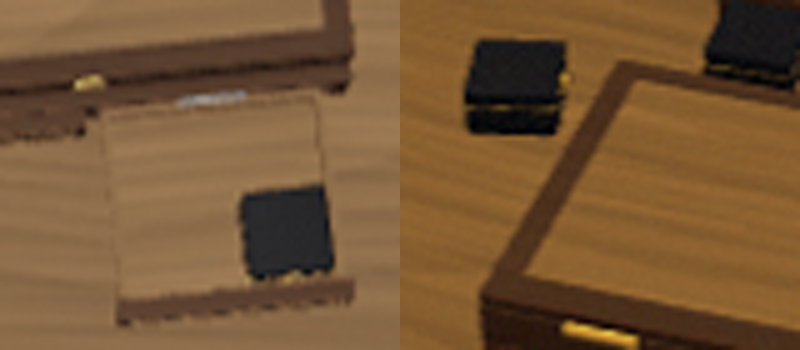

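Cufflink box sits in the front right corner at (242–333, 188–280). Check that it is within the walls.

```bash
python3 - <<'E'
from h import *
f=lambda a:np.array(a)/5+[300,230]-.4
for p in ray("top",f([(241,193),(326,184),(335,272),(250,280)]),.034): print(B(p).round(4))
E
```

```text
[-0.1411 -0.0735  0.034 ]
[-0.1408 -0.1189  0.034 ]
[-0.1877 -0.1181  0.034 ]
[-0.1874 -0.073   0.034 ]
```

Within the walls and flat. Now the tin.

```bash
python3 - <<'E'
from h import *
t=[.4048+.018*np.cos(.226),.3191+.018*np.sin(.226)]
move_straight([*t,.009],feed=.15); close(); st("grip")
z=read_tcp_pos()[2]
move_straight([*t,.12],feed=.2); st("lift"); print(read_grasp_force())
T=(-.143+.018,-.039)
reach(W((*T,.12)),RB)
im=snapshot("top"); sc=snapshot("scene")
print(move_straight(W((*T,z+.0075)),feed=.1,stop_force=8)); st("down")
if abs(read_tcp_pos()[2]-z-.0075)<.003:
    release(); st()
    move_straight(W((*T,.13)),feed=.25)
    close()
    reach(W((-.27,-.25,.15)),RB); st()
im=snapshot("top"); sc=snapshot("scene")
a=cv2.resize(im[230:300,300:380],None,fx=5,fy=5,interpolation=cv2.INTER_CUBIC); b=cv2.resize(sc[190:260,225:345],None,fx=3.3,fy=5,interpolation=cv2.INTER_CUBIC)
cv2.imwrite("pics/p5.png",np.hstack([a,b]))
E
```

```text
grip t 24.08 box [-0.1622  0.3485  0.0102] F [-0.4 -0.3  6.7] w 0.0483
lift t 24.79 box [-0.1632  0.347   0.1192] F [ 0.2 -1.1 -2.5] w 0.0481
62.01615571975708
False
down t 27.51 box [-0.1246 -0.039   0.0182] F [ 0.3 -0.7 -2.6] w 0.0481
 t 27.97 box [-0.1249 -0.0391  0.0178] F [ 0.1 -0.2  0.3] w 0.0855
 t 30.34 box [-0.2688 -0.249   0.1502] F [ 0.9 -0.1  0.7] w 0.0001
```

View pics/p5.png

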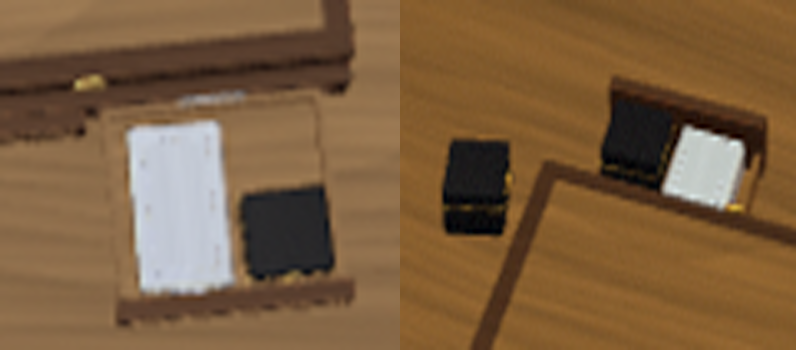

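Both lie flat inside, clear of the walls (tin 130–232 px, cufflink box 242–333). Push the drawer shut.

```bash
python3 - <<'E'
from h import *
y=-.064
reach(W((-.245,y,.12)),RB)
move_straight(W((-.245,y,.012)),feed=.2)
print(move_straight(W((-.125,y,.012)),feed=.05,stop_force=12)); st("mid")
print(move_straight(W((-.09,y,.012)),feed=.03,stop_force=9)); st("end")
dwell(.2)
move_straight(W((-.2,y,.012)),feed=.15); st("back")
move_straight(W((-.2,y,.15)),feed=.3)
reach(W((-.27,-.25,.2)),RB); dwell(1); st()
cv2.imwrite("pics/p6.png",snapshot("top"))
E
```

```text
False
mid t 34.47 box [-0.1251 -0.0641  0.012 ] F [-2.6 -1.1  0. ] w 0.0001
True
end t 35.25 box [-0.1034 -0.0641  0.0114] F [-1.9  0.   0.9] w -0.0001
back t 36.23 box [-0.1983 -0.064   0.0123] F [0.6 1.  0.2] w 0.0003
 t 38.67 box [-0.2701 -0.25    0.2   ] F [-0.2 -0.3 -0.3] w 0.0001
```

View pics/p6.png

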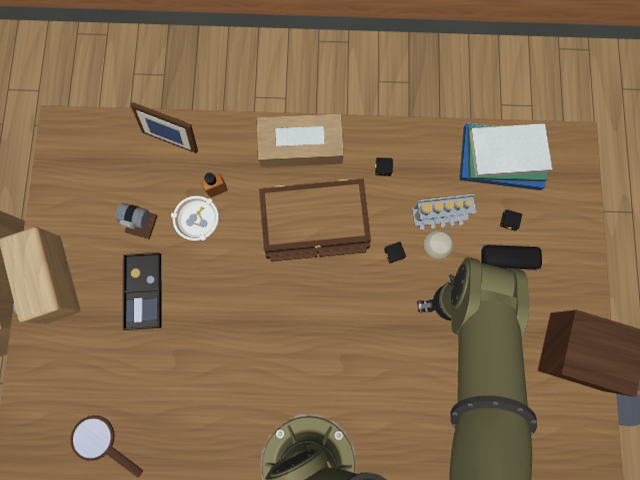

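Drawer shut and flush (box at (316,220)), tin and cufflink box gone from the dresser, and every bystander in view is where it was. The hairbrush is hidden under the raised arm.

```bash
python3 -c "
from rig import *
print(close_job())"
```

```text
the job is handed in; nothing more can be done
None
```

The right panel was the drawer; the tin and cufflink box are flat inside, it is pushed shut and stayed shut in a check over 2 s later, and the job is handed in at about 39 s (the hairbrush was hidden under the arm in the last picture, so I couldn't confirm it hadn't moved).

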